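# Load the toy truck with the plank that fits

## Robot

A 6-joint arm with a two-finger parallel gripper is mounted at the origin on the work surface. World frame = base frame: x ahead of the robot, y to its left, z up, the work surface at z = 0. Lengths are in mm, angles in rad, forces in N, time in s.
With the tool pointing down it reaches from about 275 to 825 mm from the base axis. Payload 5.2 kg.
Tool frame: the origin (TCP) lies at the very end of the fingers, on their centre line; the grasp point (between the pads) lies r.grasp_offset behind it (r.grasp_offset is the distance from the TCP to the grasp point, in mm); z points along the fingers, y is the line along which they close (so a half turn about z gives the same grasp; the last joint's range is limited). The gripper opens to 93 mm and grips with 3 to 60 N. Pads are 15 mm wide; open, the fingers measure 128 mm over their backs; the gripper's body (75 mm by 188 mm) begins 65 mm behind the grasp point.
Start: joints at [0.984, 0.259, 1.535, -0, 1.348, -0.203], TCP at [205.925, 510, 218.653] pointing down, gripper open.
Joint ranges: [-3.14, 3.14], [-0.91, 2.08], [0.19, 2.58], [-1.22, 4.36], [0.22, 2.71], [-3.12, 3.12]. Speed limits (rad/s): [2.57, 2.57, 3.14, 3.14, 3.14, 3.14].

## Interface

Orientations are given as a 3x3 rotation matrix whose columns are the frame's x, y, z axes.
In Python, from plant import r gives the robot as it stands. The module is installed in compiled form; this text tells all that it offers.
- The arm moves only by the tool jog_arm, never from a script. Its argument "rows" is a list of rows, each a list of 7 numbers: the shift along the tool's x, y, z in mm, then the turn, a rotation vector about the tool's x, y, z in rad, then the opening, from 0 (shut) to 1 (fully open). A call has 1 to 5 rows; each row is the pose to reach, as a shift and turn from the pose commanded when the call began, along the tool's axes at that moment; what a row does not reach only later rows make up. A row lasts 1/10 s, in which the tool goes at most 50 mm and 8.59 degrees, less where a joint would pass 70% of its speed; a pose out of reach is approached as far as the arm can. A call with a gripper value outside its range is refused whole. The fingers move at their own pace and stop on an object; "newtons" is the grip in N (left out, the last holds). Time passes only in rows, so rows that repeat a pose let the fingers close. It gives the time, the measured TCP pose, the force, the opening and the grip force at its end, in the units of the state.
- r.sense(): the state, without advancing time (a new reading comes with each control period).
- r.get_image(name): name is "side" or "top"; returns the picture (384x512x3 uint8, red, green, blue); there is no depth.
- r.camera_model(name): a dict with "camera_matrix" (3x3 intrinsics, pixels), "dist" ([k1, k2, p1, p2, k3] as OpenCV has them; the pictures are not rectified), "extrinsics" (4x4, takes a point from camera to world coordinates). Camera axes: x right, y down, z forward; pixel columns grow to the right and rows downward; lengths in mm; the calibration is good to about 2 mm. A picture is of the moment at which its call begins. camera_model takes no time and is no camera call.
- r.sign_off(): hands the job in; it is judged then, once.
Trained networks look in the newest picture that a camera, given by its name, has taken for a name from the list of things; names that differ only in an ending like _2 or _b are one class to them, and where a whole thing is asked for, a point or a joint stands for the part that bears it (a point fixed in the world has none). Each returns a list of dicts, best first, with "score" (0 to 1); they miss things now and then, are a little off and sometimes report something else, mostly with a low value. They report only what shows in the picture. A call takes as long as a camera call. They do not tell look-alikes from the thing itself.
- r.outline_of(thing, camera): "region" (384x512 bool, what is visible of it).
- r.tip_of(thing, camera): "centre" ([x, y, z] in mm, in world coordinates, good to about 4 mm: a listed point, or the origin of a listed thing).
The state is a dict: "t": time; "q": joint angles; "dq": joint speeds; "joint_torque": joint torques, N m; "tcp_pos": TCP position; "ee_rot": TCP orientation; "force": force on the tool from outside, world axes, zero at the start; "wrist_torque": the same for the moment, N m; "gripper_width": opening from 0.0 (shut) to 1.0 (fully open); "grasp_force": force on a finger pad.
Only numpy, scipy, OpenCV 4.12 (cv2) and the standard library are available. Lean on these libraries where they do the work, as an engineer would, in place of code of your own. Each camera call takes 0.05 s, during which the arm holds its last target. There are 200 camera calls.

## Task

Load the toy truck that stands nearest the robot with the one sound plank that just fills its bed from head board to tailboard: set it down gently, flat, lengthwise and centred across the bed, not dropped. The plank with a sawn-out corner is a reject: put it in the plywood offcuts box. Leave the other planks and everything else on the bench where they are.

Things in the scene. Friction and masses are not known exactly. Their poses are not given: they have to be found in the camera images.
- truck_a: plain wooden toy flatbed truck, fixed to the bench; bed 106 mm long between its end boards. Origin on the bench under the bed's middle; x along the truck to the cab, y across, z up. The three trucks differ in bed length only; which one stands right before the robot (under 0.52 m from its base) changes; the others are over 0.68 m away, at the left and at the back
- truck_a_bed (a point): middle of truck_a's flat bed, on its surface, 48 mm above the bench; axes as the truck. Bed 106 x 70 mm; head board (+x end) 46 mm tall, tailboard (-x end) 16 mm, both 12 mm thick; long sides open. Cab past the head board 66 mm long, top 104 mm above the bench. Wheels 42 mm in diameter, 96 mm over all across, tops below the bed
- truck_b: plain wooden toy flatbed truck, fixed to the bench; bed 131 mm long between its end boards. Origin on the bench under the bed's middle; x along the truck to the cab, y across, z up. The three trucks differ in bed length only; which one stands right before the robot (under 0.52 m from its base) changes; the others are over 0.68 m away, at the left and at the back
- truck_b_bed (a point): middle of truck_b's flat bed, on its surface, 48 mm above the bench; axes as the truck. Bed 131 x 70 mm; head board (+x end) 46 mm tall, tailboard (-x end) 16 mm, both 12 mm thick; long sides open. Cab past the head board 66 mm long, top 104 mm above the bench. Wheels 42 mm in diameter, 96 mm over all across, tops below the bed
- truck_c: plain wooden toy flatbed truck, fixed to the bench; bed 156 mm long between its end boards. Origin on the bench under the bed's middle; x along the truck to the cab, y across, z up. The three trucks differ in bed length only; which one stands right before the robot (under 0.52 m from its base) changes; the others are over 0.68 m away, at the left and at the back
- truck_c_bed (a point): middle of truck_c's flat bed, on its surface, 48 mm above the bench; axes as the truck. Bed 156 x 70 mm; head board (+x end) 46 mm tall, tailboard (-x end) 16 mm, both 12 mm thick; long sides open. Cab past the head board 66 mm long, top 104 mm above the bench. Wheels 42 mm in diameter, 96 mm over all across, tops below the bed
- plank_100: loose plain pine plank 100 x 44 x 24 mm, lying flat on the bench; origin at the centre of its underside, x along its length, y across its 44 mm width, z up
- plank_100_mid (a point): middle of plank_100, 12 mm above its origin; axes as the plank
- plank_125: loose plain pine plank 125 x 44 x 24 mm, lying flat on the bench; origin at the centre of its underside, x along its length, y across its 44 mm width, z up
- plank_125_mid (a point): middle of plank_125, 12 mm above its origin; axes as the plank
- plank_150: loose plain pine plank 150 x 44 x 24 mm, lying flat on the bench; origin at the centre of its underside, x along its length, y across its 44 mm width, z up
- plank_150_mid (a point): middle of plank_150, 12 mm above its origin; axes as the plank
- plank_cut: the reject: loose pine plank 125 x 44 x 24 mm with one corner sawn out, a rectangle 40 mm long and 22 mm wide at the +x, +y corner; from x = -62 to +22 mm it has the full 44 mm width. Lying flat on the bench, origin under the middle of its full outline (12 mm below its mid height), x along its length
- plank_cut_mid (a point): middle of the reject's full outline, at half its thickness; axes as the plank
- offcut_box: open plywood box, 200 x 160 mm outside, 75 mm tall, walls 6 mm, floor 6 mm, fixed to the bench; origin at the centre of its underside, x along its 200 mm side, y along its 160 mm side
- gnome_a: bystander: small purple wooden cone figure, 44 mm wide, 75 mm tall, origin at its foot
- gnome_b: bystander: pink wooden cone figure, 50 mm wide, 85 mm tall, origin at its foot
- sand_block: bystander: cork sanding block 75 x 42 x 28 mm, origin at the centre of its underside
- glue: bystander: white glue bottle, 56 mm in diameter, 130 mm tall, origin at its foot
- toy_bowl: bystander: orange bowl, 100 mm in diameter, 45 mm tall, origin at its foot
Things that resemble listed ones, but are neither listed nor needed, are in the scene too. Leave any purple or red look-alike of the plank_150 alone.

How it is judged (in metres and radians):
At the end, for the whole second after the job is handed in: Matching plank (6 mm shorter than nearest truck's bed) at rest on it: within 6 mm of mid lengthwise, 15 across, 4 in height, 0.15 rad lengthwise, 0.06 of flat. Reject at rest in box: 90 mm (x), 70 (y) of its centre, middle under 55 mm above its base. Other planks, bystanders within 40 mm of start (((world x of truck_a below 0.6 m and world y of truck_a below 0.35 m and x of plank_100_mid in the frame of truck_a_bed between -0.006 and 0.006 m and y of plank_100_mid in the frame of truck_a_bed between -0.015 and 0.015 m and z of plank_100_mid in the frame of truck_a_bed between 0.008 and 0.016 m and angle between the x axis of plank_100_mid and the x axis of truck_a_bed, either way round below 0.15 rad and angle between the z axis of plank_100_mid and the z axis of truck_a_bed, either way round below 0.06 rad and linear speed of plank_100 below 0.02 m/s and distance of each of plank_125, plank_150 from where it was at the start of the episode below 0.04 m) or (world x of truck_b below 0.6 m and world y of truck_b below 0.35 m and x of plank_125_mid in the frame of truck_b_bed between -0.006 and 0.006 m and y of plank_125_mid in the frame of truck_b_bed between -0.015 and 0.015 m and z of plank_125_mid in the frame of truck_b_bed between 0.008 and 0.016 m and angle between the x axis of plank_125_mid and the x axis of truck_b_bed, either way round below 0.15 rad and angle between the z axis of plank_125_mid and the z axis of truck_b_bed, either way round below 0.06 rad and linear speed of plank_125 below 0.02 m/s and distance of each of plank_100, plank_150 from where it was at the start of the episode below 0.04 m) or (world x of truck_c below 0.6 m and world y of truck_c below 0.35 m and x of plank_150_mid in the frame of truck_c_bed between -0.006 and 0.006 m and y of plank_150_mid in the frame of truck_c_bed between -0.015 and 0.015 m and z of plank_150_mid in the frame of truck_c_bed between 0.008 and 0.016 m and angle between the x axis of plank_150_mid and the x axis of truck_c_bed, either way round below 0.15 rad and angle between the z axis of plank_150_mid and the z axis of truck_c_bed, either way round below 0.06 rad and linear speed of plank_150 below 0.02 m/s and distance of each of plank_100, plank_125 from where it was at the start of the episode below 0.04 m)) and x of plank_cut_mid in the frame of offcut_box between -0.09 and 0.09 m and y of plank_cut_mid in the frame of offcut_box between -0.07 and 0.07 m and z of plank_cut_mid in the frame of offcut_box below 0.055 m and linear speed of plank_cut below 0.03 m/s and distance of each of gnome_a, gnome_b, sand_block, glue, toy_bowl from where it was at the start of the episode below 0.04 m); the robot touches nothing.
It fails at once if the matching plank is dropped onto a truck's bed (it arrives there faster than 0.7 m/s, a fall of about 25 mm) ((x of plank_100_mid in the frame of truck_a_bed between -0.05 and 0.05 m and y of plank_100_mid in the frame of truck_a_bed between -0.035 and 0.035 m and z of plank_100_mid in the frame of truck_a_bed below 0.03 m and linear speed of plank_100 above 0.7 m/s) or (x of plank_125_mid in the frame of truck_b_bed between -0.05 and 0.05 m and y of plank_125_mid in the frame of truck_b_bed between -0.035 and 0.035 m and z of plank_125_mid in the frame of truck_b_bed below 0.03 m and linear speed of plank_125 above 0.7 m/s) or (x of plank_150_mid in the frame of truck_c_bed between -0.05 and 0.05 m and y of plank_150_mid in the frame of truck_c_bed between -0.035 and 0.035 m and z of plank_150_mid in the frame of truck_c_bed below 0.03 m and linear speed of plank_150 above 0.7 m/s)).
It fails at once if a bystander (figure, sanding block, glue bottle, bowl) is pushed more than 60 mm or a figure or the bottle is knocked over (distance of any of gnome_a, gnome_b, sand_block, glue, toy_bowl from where it was at the start of the episode above 0.06 m or angle between any of gnome_a, gnome_b, glue's own z axis and vertical above 0.7 rad).
It also fails if it takes over 62 s, if anything falls off the work surface, if the arm or the gripper's body presses on something with over 40 N, if the wrist force passes 120 N, or if a joint passes its speed limit or range.

## Working session

There is one attempt and no reset: what is moved stays moved. The work goes in short steps, Python scripts to look and compute and a tool call to move; the robot and the scene stay as the last step left them, time stands still between calls to the robot, and variables do not carry over. Pictures are saved under pics/ and viewed, at most 10 in all, crops included, and the job is handed in when it is done.

Besides the shell and the picture viewer there is one more tool, called after "Emit:" by a JSON object that holds its "fn" and its "kwargs". jog_arm: Moves the arm, as the interface text tells. Its arguments: {"type":"object","properties":{"rows":{"type":"array","items":{"type":"array","items":{"type":"number"}}},"newtons":{"type":"number"}},"required":["rows"]}

```bash
mkdir -p pics; python3 - <<'E'
from plant import r
import cv2
for n in("top","side"):
    cv2.imwrite(f"pics/{n}0.png",r.get_image(n)[...,::-1])
    m=r.camera_model(n);print(n,m["camera_matrix"],m["dist"],m["extrinsics"])
for th in["truck_a","plank_100","plank_125","plank_150","plank_cut","offcut_box","gnome_a","sand_block","glue","toy_bowl"]:
    for n in("top","side"):
        print(th,n,[(round(d["score"],2),[round(float(v)) for v in d["centre"]]) for d in r.tip_of(th,n)][:5])
s=r.sense();print(s["t"],s["tcp_pos"],s["ee_rot"],r.grasp_offset)
E
```

```text
top [[464.53316197   0.         252.98907694]
 [  0.         464.53316197 184.30025801]
 [  0.           0.           1.        ]] [-0.04354937  0.          0.          0.          0.        ] [[ 8.02806948e-02 -9.75556460e-01  2.04559533e-01  2.77505491e+02]
 [-9.96762861e-01 -7.76782784e-02  2.07336641e-02 -1.10225360e+01]
 [-4.33702763e-03 -2.05561858e-01 -9.78634514e-01  1.59797211e+03]
 [ 0.00000000e+00  0.00000000e+00  0.00000000e+00  1.00000000e+00]]
side [[483.87078472   0.         256.0982064 ]
 [  0.         483.87078472 190.9541084 ]
 [  0.           0.           1.        ]] [6.00251803e-05 0.00000000e+00 0.00000000e+00 0.00000000e+00
 0.00000000e+00] [[-9.97179320e-01 -3.94356086e-02  6.38610747e-02  5.24938302e+02]
 [-7.49554283e-02  5.67264707e-01 -8.20117331e-01  1.34994298e+03]
 [-3.88430781e-03 -8.22590776e-01 -5.68620548e-01  9.99702361e+02]
 [ 0.00000000e+00  0.00000000e+00  0.00000000e+00  1.00000000e+00]]
truck_a top [(0.83, [785, -11, 0]), (0.59, [434, 20, 2]), (0.22, [616, 106, -3])]
truck_a side [(0.87, [462, 604, -2]), (0.79, [437, 22, -1]), (0.63, [788, -9,
[... 1035 characters left out ...]
box side [(0.76, [479, -401, 0]), (0.48, [679, -388, 2])]
gnome_a top [(0.64, [668, 11, 0])]
gnome_a side [(0.95, [610, 400, 2]), (0.74, [667, 10, -3])]
sand_block top [(0.68, [632, -225, 4]), (0.63, [574, -7, -4])]
sand_block side [(0.81, [574, -6, -2])]
glue top [(0.78, [514, -573, 2]), (0.34, [619, 256, 1])]
glue side [(0.69, [623, -114, -2]), (0.51, [514, -570, -1])]
toy_bowl top [(0.96, [677, -388, 4]), (0.5, [439, 29, 48]), (0.35, [622, 251, 8])]
toy_bowl side [(0.79, [677, -388, -1])]
1.1 [205.94054297 509.99776529 218.67499508] [[-9.27241960e-01  3.74462745e-01  1.77113403e-05]
 [ 3.74462746e-01  9.27241960e-01  7.69077040e-06]
 [-1.35427908e-05  1.37634421e-05 -1.00000000e+00]] 18.8
```

View pics/top0.png

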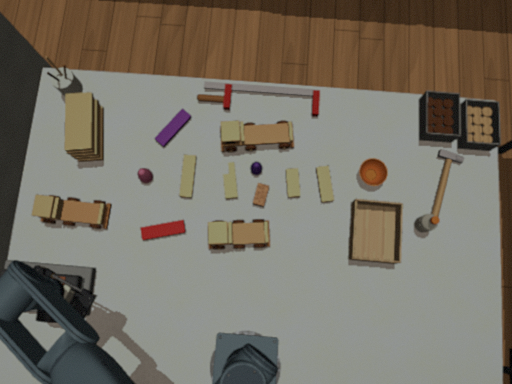

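View pics/side0.png

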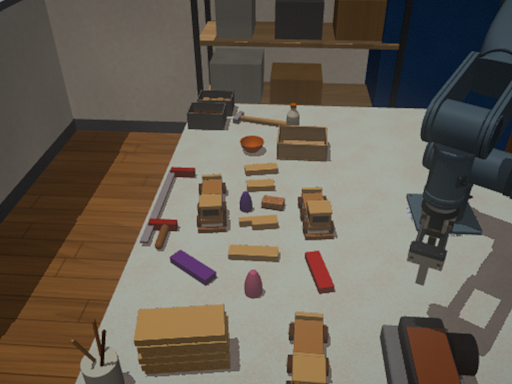

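The top picture shows the planks at (188,176), the cut one at (231,182), then (293,182) and (324,184). The near truck is at (238,234) with its cab to the left (+y), and the box is at (376,233). Purple and red look-alikes lie at (172,128) and (163,230). Next I measure sizes and poses.

```bash
cat > h.py <<'E'
from plant import r
import numpy as np, cv2
def ray(uv,n,z):
    m=r.camera_model(n);E=np.array(m["extrinsics"])
    p=cv2.undistortPoints(np.float64(uv).reshape(-1,1,2),np.array(m["camera_matrix"]),np.array(m["dist"]))[:,0]
    d=np.c_[p,np.ones(len(p))]@E[:3,:3].T;o=E[:3,3]
    return o+d*((z-o[2])/d[:,2])[:,None]
def rect(reg,n,z):
    c=max(cv2.findContours(reg.astype(np.uint8),0,cv2.CHAIN_APPROX_NONE)[0],key=cv2.contourArea)
    P=ray(c[:,0],n,z)[:,:2].astype(np.float32)
    b=cv2.boxPoints(cv2.minAreaRect(P));e=[b[1]-b[0],b[2]-b[1]]
    e=max(e,key=np.linalg.norm)
    return b.mean(0).round(1),sorted(cv2.minAreaRect(P)[1]),round(float(np.arctan2(e[1],e[0])%np.pi),3)
E
python3 - <<'E'
from h import *
for n in("top","side"):
    im=r.get_image(n)
    for th,z in(("plank_100",12),("plank_cut",12),("offcut_box",75),("truck_a",48)):
        for d in r.outline_of(th,n)[:7]:
            print(n,th,round(d["score"],2),*rect(d["region"],n,z))
    if n=="top": cv2.imwrite("pics/crop_top.png",cv2.resize(im[110:260,170:350,::-1],None,fx=4.4,fy=4,interpolation=2)[:600])
    else: cv2.imwrite("pics/crop_side.png",cv2.resize(im[150:270,180:340,::-1],None,fx=5,fy=5,interpolation=2))
E
```

```text
top plank_100 0.9 [622.  252.1] [46.61980438232422, 152.77963256835938] 3.141
top plank_100 0.75 [795.8 326.4] [59.35788345336914, 157.02581787109375] 2.52
top plank_100 0.74 [ 626.6 -113.6] [42.13221740722656, 102.79914093017578] 0.13
top plank_100 0.68 [ 631.2 -224.5] [47.84892654418945, 128.77645874023438] 0.208
top plank_100 0.67 [425.4 317.2] [48.233299255371094, 154.96823120117188] 1.838
top plank_100 0.37 [617.  107.6] [44.42546844482422, 129.0455322265625] 0.186
top plank_cut 0.69 [615.  107.9] [45.96213150024414, 126.9936294555664] 0.196
top plank_cut 0.23 [432.6  57.5] [99.83765411376953, 209.77066040039062] 1.677
top offcut_box 0.69 [ 473.3 -391.3] [178.3473358154297, 205.97201538085938] 0.016
top truck_a 0.97 [429.   56.8] [97.4432601928711, 203.34893798828125] 1.679
top truck_a 0.76 [458.4 631. ] [100.33100128173828, 268.8030700683594] 1.544
top truck_a 0.64 [774.1  20.4] [107.511962890625, 247.09588623046875] 1.668
top truck_a 0.52 [613.7 245.9] [46.04637908935547, 142.89111328125] 0.009
side plank_100 0.9 [ 622.4 -115.4] [78.25545501708984, 99.55872344970703] 0.09
side plank_100 0.84 [794.1 325. ] [62.44998550415039, 167.72715759277344] 2.488
side plank_100 0.57 [621.  253.1] [79.5552978515625, 154.71685791015625] 3.128
side plank_100 0.56 [ 627.9 -229.4] [80.41702270507812, 129.02633666992188] 0.192
side plank_cut 0.64 [613.7 103.2] [73.92521667480469, 128.4156951904297] 0.183
side offcut_box 0.83 [ 473.6 -335.7] [199.12838745117188, 289.4528503417969] 1.547
side offcut_box 0.7 [ 514.1 -593.4] [55.47840881347656, 232.79226684570312] 1.573
side truck_a 0.89 [429.4  77.9] [106.86231231689453, 279.85028076171875] 1.682
side truck_a 0.89 [777.2  42.8] [95.73783111572266, 334.7515563964844] 1.732
side truck_a 0.77 [460.9 609.6] [95.6455078125, 207.89369201660156] 1.546
side truck_a 0.4 [570.8  40.2] [74.21186828613281, 84.86200714111328] 1.598
```

View pics/crop_top.png

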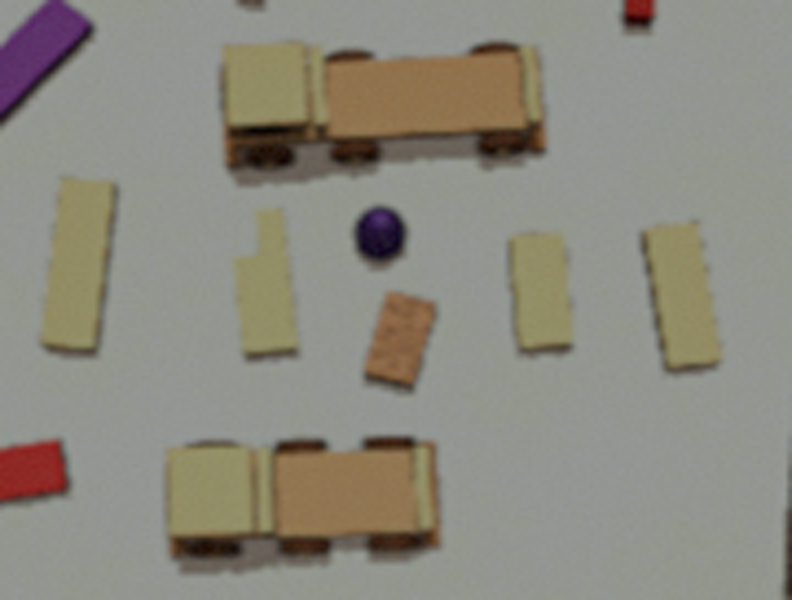

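View pics/crop_side.png

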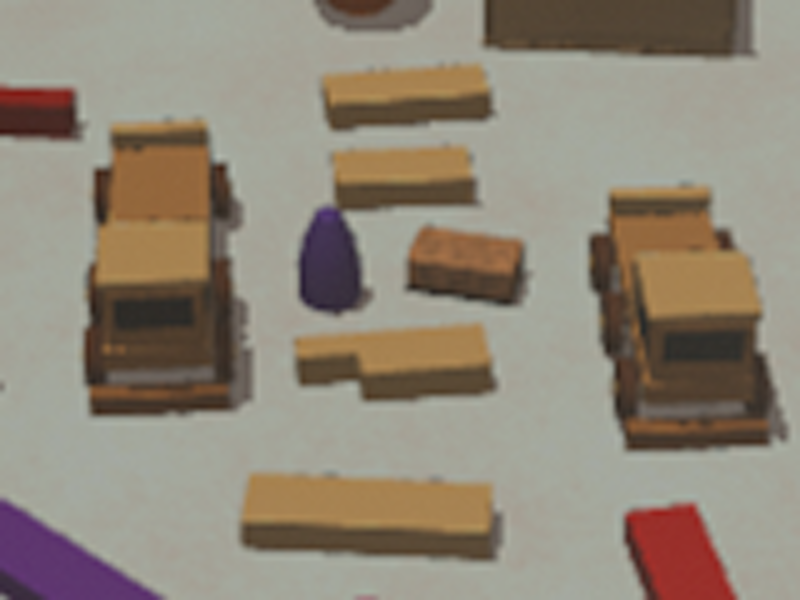

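Measured lengths are 100, 125 and 150 mm for the sound planks, with the reject second from the left. The near truck's bed comes to about 106 mm (crop x 275–414), so it is truck_a and takes plank_100. I'll refine the bed pose and work out the first moves.

```bash
cat >> h.py <<'E'
def go(x,y,z,a=None):
    s=r.sense();R=np.array(s["ee_rot"]);p=np.array(s["tcp_pos"])
    c=np.arctan2(R[1,0],R[0,0])
    if a is None:a=c
    T=np.c_[[np.cos(a),np.sin(a),0],[np.sin(a),-np.cos(a),0],[0,0,-1]]
    v,_=cv2.Rodrigues(R.T@T)
    print("t",round(s["t"],2),"p",p.round(1),"ang",round(c,3),"->",(R.T@(np.array([x,y,z])-p)).round(1),v.ravel().round(3),"q6",round(s["q"][5],2))
E
python3 - <<'E'
from h import *
im=np.mean([r.get_image("top") for _ in range(4)],0).astype(np.float32)
big=im[215:255,225:275]
rat=big[...,2]/big[...,0]
print((rat[18]*100).round().astype(int)); print((rat[:,22]*100).round().astype(int)); print(big[18,:,0].astype(int))
for th in("truck_a_bed","plank_100_mid"):
  for n in("top","side"):
    if n=="side": r.get_image(n)
    print(th,n,[(round(d["score"],2),np.round(d["centre"],1)) for d in r.tip_of(th,n)][:5])
go(606,106,150,0.19+np.pi)
E
```

```text
[70 68 63 64 68 70 66 55 54 55 55 56 55 55 56 56 56 55 56 56 56 56 55 56
 56 56 56 56 56 56 56 56 55 57 55 56 56 56 56 62 69 68 61 54 78 95 98 98
 98 98]
[98 98 98 98 98 98 99 91 66 55 55 56 55 56 55 55 56 56 55 56 56 56 56 56
 56 56 55 54 57 76 86 86 92 97 96 96 97 97 97 97]
[147 142 122 123 143 143 124 114 132 142 144 145 144 143 144 143 144 144
 145 144 144 144 143 144 144 144 145 144 144 144 145 144 143 145 144 144
 144 145 145 145 146 145 138 126 126 137 145 147 147 146]
truck_a_bed top [(0.56, array([436.3,  26.4,  50.3]))]
truck_a_bed side [(0.77, array([433.4,  25.9,  46.8]))]
plank_100_mid top [(0.62, array([ 624.6, -114.3,    8.6]))]
plank_100_mid side [(0.76, array([ 627.6, -114.1,   12.5])), (0.71, array([ 475.7, -399.1,   -0.8])), (0.21, array([616.4, 104.8,  -0.9]))]
t 2.1 p [205.9 510.  218.6] ang 2.758 -> [-522.3 -224.8   68.6] [-0.    -0.    -0.574] q6 -0.2
```

```bash
python3 - <<'E'
from h import *
P=ray([[231.2,233.4],[264.04,233.4],[247,223.2],[247,243.7]],"top",48)
print(P.round(1),np.linalg.norm(P[0]-P[1]),P.mean(0),P[:2].mean(0),P[2:].mean(0))
im=np.mean([r.get_image("top") for _ in range(4)],0).astype(np.float32)
rat=im[...,2]/im[...,0]
# subpixel bed edges (col of 0.62 crossing) per row, and long-edge rows per column
L=[];Rr=[]
for v in range(227,241):
    a=rat[v]
    i=240
    while a[i]<.62:i-=1
    L.append([i+(a[i]-.62)/(a[i]-a[i+1]),v])
    i=240
    while a[i]<.62:i+=1
    Rr.append([i-(a[i]-.62)/(a[i]-a[i-1]),v])
U=[];D=[]
for u in range(236,260):
    a=rat[:,u]
    i=233
    while a[i]<.62:i-=1
    U.append([u,i+(a[i]-.62)/(a[i]-a[i+1])])
for n,e in(("L",L),("R",Rr),("U",U)):
    Q=ray(e,"top",48)[:,:2];vx=cv2.fitLine(Q.astype(np.float32),cv2.DIST_HUBER,0,.01,.01).ravel();print(n,vx.round(3),np.arctan2(vx[1],vx[0]).round(3),Q[:,1].min().round(1),Q[:,1].max().round(1))
E
```

```text
[[428.8  80.9  48. ]
 [437.5 -28.4  48. ]
 [467.1  31.1  48. ]
 [398.9  25.5  48. ]] 109.60704326803679 [433.07774852  27.27121409  48.        ] [433.16654856  26.24587351  48.        ] [432.98894848  28.29655467  48.        ]
L [9.97000e-01 7.70000e-02 4.29851e+02 8.03100e+01] 0.077 77.3 81.7
R [ 9.81000e-01  1.92000e-01  4.37247e+02 -2.85730e+01] 0.193 -32.2 -25.2
U [ 9.80000e-02 -9.95000e-01  4.76295e+02  4.09900e+01] -1.473 -7.9 68.8
```

Emit:
{"fn": "jog_arm", "kwargs": {"rows": [[-522,-225,40,0,0,-0.574,0.85],[-522,-225,40,0,0,-0.574,0.85],[-522,-225,40,0,0,-0.574,0.85],[-522,-225,40,0,0,-0.574,0.85],[-522,-225,40,0,0,-0.574,0.85]]}}

```text
t: 2.8
tcp_pos: [367.4, 347.7, 202.8]
ee_rot: [[-0.981, -0.194, 0.0], [-0.194, 0.981, 0.001], [-0.001, 0.001, -1.0]]
force: [0.8, 0.9, -0.1]
gripper_width: 0.852
grasp_force: 0.0
```

```bash
python3 -c "
from h import *
go(606,106,150,0.19+np.pi)"
```

```text
t 2.8 p [367.4 347.7 202.8] ang -2.946 -> [-187.1 -283.5   52.8] [0.001 0.001 0.005] q6 -1.23
```

Emit:
{"fn": "jog_arm", "kwargs": {"rows": [[-187,-283,53,0,0,0,0.85],[-187,-283,53,0,0,0,0.85],[-187,-283,53,0,0,0,0.85],[-187,-283,53,0,0,0,0.85],[-187,-283,53,0,0,0,0.85]]}}

```text
t: 3.3
tcp_pos: [540.6, 170.3, 164.0]
ee_rot: [[-0.982, -0.189, 0.001], [-0.189, 0.982, 0.0], [-0.001, 0.0, -1.0]]
force: [-0.1, 0.8, 0.7]
gripper_width: 0.852
grasp_force: 0.0
```

```bash
python3 -c "
from h import *
go(606,106,60,0.19+np.pi)"
```

```text
t 3.3 p [540.6 170.3 164. ] ang -2.952 -> [-52.  -75.5 104. ] [ 0.     0.001 -0.   ] q6 -1.65
```

Emit:
{"fn": "jog_arm", "kwargs": {"rows": [[-52,-76,60,0,0,0,0.85],[-52,-76,80,0,0,0,0.85],[-52,-76,104,0,0,0,0.85],[-52,-76,104,0,0,0,0.85]]}}

```text
t: 3.7
tcp_pos: [602.0, 105.0, 54.0]
ee_rot: [[-0.982, -0.186, -0.01], [-0.186, 0.983, -0.0], [0.01, 0.002, -1.0]]
force: [-1.1, 0.6, -1.0]
gripper_width: 0.848
grasp_force: 0.0
```

```bash
python3 -c "
from h import *
go(606.7,105,4,0.19+np.pi)"
```

```text
t 3.7 p [602. 105.  54.] ang -2.954 -> [-5.1 -0.9 49.9] [ 0.002 -0.01  -0.003] q6 -1.77
```

Emit:
{"fn": "jog_arm", "kwargs": {"rows": [[0,1,0,0,0,0,0.85],[0,1,40,0,0,0,0.85],[0,1,55,0,0,0,0.85],[0,1,55,0,0,0,0.85]]}}

```text
t: 4.1
tcp_pos: [602.8, 109.3, 4.6]
ee_rot: [[-0.982, -0.19, -0.003], [-0.19, 0.982, 0.0], [0.003, 0.001, -1.0]]
force: [-0.5, 0.3, -0.4]
gripper_width: 0.847
grasp_force: 0.0
```

Emit:
{"fn": "jog_arm", "kwargs": {"rows": [[0,0,0,0,0,0,0.35],[0,0,0,0,0,0,0.35],[0,0,0,0,0,0,0.35],[0,0,0,0,0,0,0.35],[0,0,0,0,0,0,0.35]], "newtons": 25}}

```text
t: 4.6
tcp_pos: [605.0, 108.1, 5.8]
ee_rot: [[-0.982, -0.189, 0.001], [-0.189, 0.982, -0.0], [-0.001, -0.0, -1.0]]
force: [-0.1, 0.6, 6.4]
gripper_width: 0.473
grasp_force: 21.4
```

Emit:
{"fn": "jog_arm", "kwargs": {"rows": [[0,0,-30,0,0,0,0.35],[0,0,-80,0,0,0,0.35],[0,0,-130,0,0,0,0.35],[0,0,-130,0,0,0,0.35]]}}

```text
t: 5.0
tcp_pos: [609.3, 108.3, 143.2]
ee_rot: [[-0.982, -0.189, 0.014], [-0.189, 0.982, 0.0], [-0.014, -0.003, -1.0]]
force: [0.8, -0.7, -0.6]
gripper_width: 0.467
grasp_force: 25.0
```

```bash
python3 -c "
from h import *
s=r.sense();print(s['gripper_width'],s['grasp_force'],s['force'])
go(474,-400,140,0.0+np.pi)"
```

```text
0.4667395710668658 24.999752640724182 [ 0.77914047 -0.74864451 -0.5842654 ]
t 5.0 p [609.3 108.3 143.2] ang -2.951 -> [ 229.  -473.6    1.2] [-0.001  0.014  0.19 ] q6 -1.77
```

Emit:
{"fn": "jog_arm", "kwargs": {"rows": [[231,-474,0,0,0,0.19,0.35],[231,-474,0,0,0,0.19,0.35],[231,-474,0,0,0,0.19,0.35],[231,-474,0,0,0,0.19,0.35],[231,-474,0,0,0,0.19,0.35]]}}

```text
t: 5.5
tcp_pos: [538.3, -134.6, 134.5]
ee_rot: [[-1.0, -0.0, -0.001], [-0.0, 1.0, 0.0], [0.001, 0.0, -1.0]]
force: [0.4, 0.5, -1.2]
gripper_width: 0.468
grasp_force: 25.0
```

```bash
python3 -c "
from h import *
go(468,-402,140,0.0+np.pi)"
```

```text
t 5.5 p [ 538.3 -134.6  134.5] ang -3.141 -> [  70.4 -267.3   -5.6] [ 0.    -0.001  0.   ] q6 -2.02
```

Emit:
{"fn": "jog_arm", "kwargs": {"rows": [[69,-258,-5,0,0,0,0.35],[69,-258,-5,0,0,0,0.35],[69,-258,-5,0,0,0,0.35],[69,-258,-5,0,0,0,0.35],[69,-258,-5,0,0,0,0.35]]}}

```text
t: 6.0
tcp_pos: [473.8, -376.2, 139.1]
ee_rot: [[-1.0, 0.0, -0.0], [0.0, 1.0, 0.001], [0.0, 0.001, -1.0]]
force: [0.6, -0.7, -0.8]
gripper_width: 0.473
grasp_force: 25.0
```

Emit:
{"fn": "jog_arm", "kwargs": {"rows": [[0,-8,0,0,0,0,0.35],[0,-8,0,0,0,0,0.35],[0,-8,0,0,0,0,0.35]]}}

```text
t: 6.3
tcp_pos: [474.8, -381.2, 139.0]
ee_rot: [[-1.0, -0.0, -0.001], [-0.0, 1.0, 0.002], [0.001, 0.002, -1.0]]
force: [0.4, 1.0, 0.2]
gripper_width: 0.472
grasp_force: 25.0
```

```bash
python3 - <<'E'
from h import *
go(468,-402,12,0.0+np.pi)
im=r.get_image("top");cv2.imwrite("pics/box.png",cv2.resize(im[170:290,320:480,::-1],None,fx=5,fy=5,interpolation=2))
E
```

```text
t 6.3 p [ 474.8 -381.2  139. ] ang -3.141 -> [  6.7 -21.  126.9] [ 0.002 -0.001  0.   ] q6 -2.43
```

View pics/box.png

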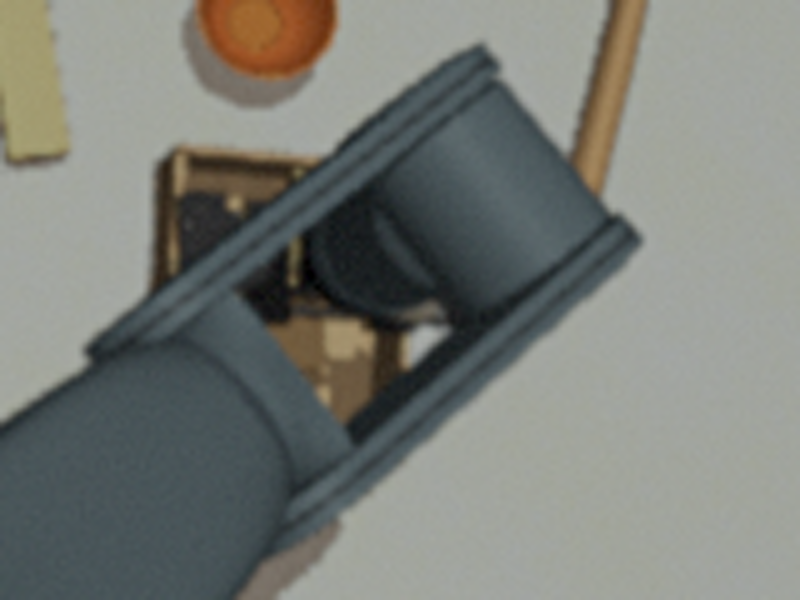

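The picture shows the arm over the box with the box's left and far walls visible, which agrees with the estimate. I shift 20 mm and lower.

Emit:
{"fn": "jog_arm", "kwargs": {"rows": [[6,-20,0,0,0,0,0.35],[6,-20,40,0,0,0,0.35],[6,-20,80,0,0,0,0.35],[6,-20,110,0,0,0,0.35],[6,-20,125,0,0,0,0.35]]}}

```text
t: 6.85
tcp_pos: [468.0, -400.6, 11.9]
ee_rot: [[-1.0, -0.002, -0.003], [-0.002, 1.0, 0.003], [0.003, 0.003, -1.0]]
force: [0.6, 0.2, 1.0]
gripper_width: 0.472
grasp_force: 25.0
```

Emit:
{"fn": "jog_arm", "kwargs": {"rows": [[0,0,0,0,0,0,0.35],[0,0,0,0,0,0,0.75],[0,0,0,0,0,0,0.75],[0,0,0,0,0,0,0.75]]}}

```text
t: 7.25
tcp_pos: [469.6, -403.4, 16.2]
ee_rot: [[-1.0, -0.0, 0.002], [-0.0, 1.0, -0.002], [-0.002, -0.002, -1.0]]
force: [-0.2, 0.8, 0.1]
gripper_width: 0.679
grasp_force: 0.0
```

Emit:
{"fn": "jog_arm", "kwargs": {"rows": [[0,0,-40,0,0,0,0.75],[0,0,-90,0,0,0,0.75],[0,0,-140,0,0,0,0.75],[0,0,-140,0,0,0,0.75]]}}

```text
t: 7.65
tcp_pos: [472.2, -406.5, 164.1]
ee_rot: [[-1.0, -0.0, 0.01], [-0.001, 1.0, -0.013], [-0.01, -0.013, -1.0]]
force: [0.2, 0.1, 0.0]
gripper_width: 0.748
grasp_force: 0.0
```

```bash
python3 -c "
from h import *
go(626.5,-114,140,0.13+np.pi)"
```

```text
t 7.65 p [ 472.2 -406.5  164.1] ang -3.141 -> [-154.2  292.7   22. ] [-0.013  0.009 -0.129] q6 -2.46
```

Emit:
{"fn": "jog_arm", "kwargs": {"rows": [[-156,289,15,0,0,-0.13,0.78],[-156,289,15,0,0,-0.13,0.78],[-156,289,15,0,0,-0.13,0.78],[-156,289,15,0,0,-0.13,0.78],[-156,289,15,0,0,-0.13,0.78]]}}

```text
t: 8.15
tcp_pos: [588.3, -181.2, 143.9]
ee_rot: [[-0.992, -0.13, 0.001], [-0.13, 0.992, -0.001], [-0.001, -0.001, -1.0]]
force: [0.4, -0.3, 0.0]
gripper_width: 0.783
grasp_force: 0.0
```

```bash
python3 - <<'E'
from h import *
go(626.5,-114,140,0.13+np.pi)
im=r.get_image("top")
for th in("plank_100","plank_cut"):
  for n in("top","side"):
    r.get_image(n)
    for d in r.outline_of(th,n)[:7]: print(n,th,round(d["score"],2),*rect(d["region"],n,12))
cv2.imwrite("pics/mid.png",cv2.resize(im[130:290,260:440,::-1],None,fx=3.7,fy=3.7,interpolation=2))
E
```

```text
t 8.15 p [ 588.3 -181.2  143.9] ang -3.012 -> [-46.6  61.7   3.9] [-0.001  0.001 -0.   ] q6 -2.18
top plank_100 0.81 [425.  317.5] [44.650718688964844, 151.64305114746094] 1.806
top plank_100 0.8 [621.3 250.9] [51.50716781616211, 153.84800720214844] 3.132
top plank_100 0.7 [ 587.3 -226.8] [35.23694610595703, 42.34637451171875] 0.079
top plank_100 0.66 [794.8 325.1] [55.83876419067383, 152.0876007080078] 2.48
side plank_100 0.98 [423.9 314.5] [54.21038818359375, 175.3008575439453] 1.814
side plank_100 0.8 [792.2 323.2] [59.788818359375, 168.23428344726562] 2.511
side plank_100 0.75 [ 621.1 -117.9] [72.22178649902344, 96.18714904785156] 0.069
side plank_100 0.71 [ 624.7 -230.1] [85.73816680908203, 130.52633666992188] 0.268
side plank_100 0.68 [620.2 251.9] [69.66808319091797, 152.70993041992188] 3.136
top plank_cut 0.89 [ 479.7 -401.6] [49.83155822753906, 126.34008026123047] 3.128
top plank_cut 0.45 [ 689.6 -396.3] [98.72018432617188, 100.95267486572266] 1.169
top plank_cut 0.33 [619.5 250.7] [50.16469955444336, 157.68138122558594] 3.141
```

View pics/mid.png

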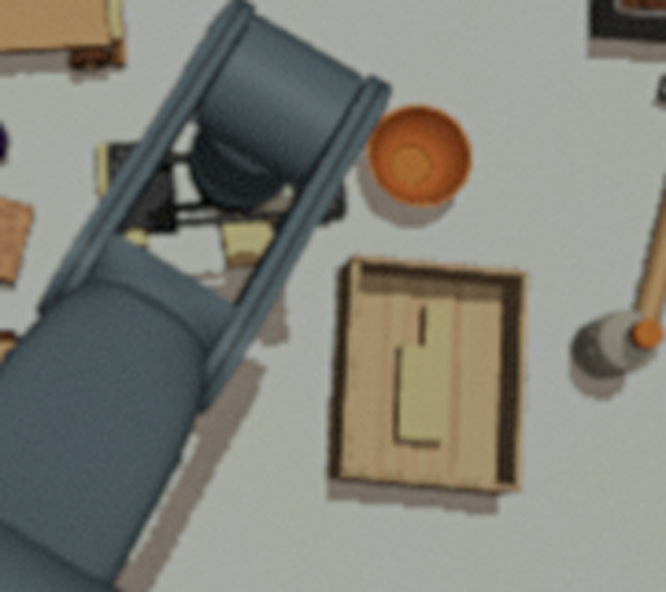

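The reject lies flat and centred in the box (picture x 400–448, y 305–445). Next is plank_100.

Emit:
{"fn": "jog_arm", "kwargs": {"rows": [[-46,59,0,0,0,0,0.78],[-46,59,50,0,0,0,0.78],[-46,59,80,0,0,0,0.78],[-46,59,80,0,0,0,0.78],[-46,59,80,0,0,0,0.78]]}}

```text
t: 9.1
tcp_pos: [625.0, -119.5, 63.4]
ee_rot: [[-0.992, -0.128, -0.001], [-0.128, 0.992, 0.0], [0.001, 0.0, -1.0]]
force: [-0.2, -0.3, 1.2]
gripper_width: 0.782
grasp_force: 0.0
```

```bash
python3 -c "
from h import *
go(626,-113.5,5.5,0.13+np.pi)"
```

```text
t 9.1 p [ 625.  -119.5   63.4] ang -3.013 -> [-1.9  5.8 57.9] [ 0.    -0.001 -0.001] q6 -2.06
```

Emit:
{"fn": "jog_arm", "kwargs": {"rows": [[-2,6,0,0,0,0,0.78],[-2,6,30,0,0,0,0.78],[-2,6,50,0,0,0,0.78],[-2,6,58,0,0,0,0.78],[-2,6,58,0,0,0,0.78]]}}

```text
t: 9.6
tcp_pos: [626.8, -112.6, 5.9]
ee_rot: [[-0.992, -0.129, 0.0], [-0.129, 0.992, -0.0], [-0.0, -0.0, -1.0]]
force: [-0.1, 0.4, 0.5]
gripper_width: 0.781
grasp_force: 0.0
```

Emit:
{"fn": "jog_arm", "kwargs": {"rows": [[0,0,0,0,0,0,0.78],[0,0,0,0,0,0,0.35],[0,0,0,0,0,0,0.35],[0,0,0,0,0,0,0.35],[0,0,0,0,0,0,0.35]], "newtons": 30}}

```text
t: 10.1
tcp_pos: [627.0, -112.4, 5.8]
ee_rot: [[-0.992, -0.13, 0.001], [-0.13, 0.992, -0.0], [-0.001, -0.001, -1.0]]
force: [0.1, -0.6, 0.8]
gripper_width: 0.485
grasp_force: 0.3
```

Emit:
{"fn": "jog_arm", "kwargs": {"rows": [[0,0,0,0,0,0,0.35],[0,0,0,0,0,0,0.35],[0,0,-30,0,0,0,0.35],[0,0,-75,0,0,0,0.35],[0,0,-120,0,0,0,0.35]]}}

```text
t: 10.6
tcp_pos: [625.7, -111.7, 125.4]
ee_rot: [[-0.992, -0.13, -0.003], [-0.13, 0.992, 0.001], [0.003, 0.002, -1.0]]
force: [0.5, 0.2, -1.0]
gripper_width: 0.472
grasp_force: 30.0
```

```bash
python3 -c "
from h import *
go(433.3,26.2,140,1.67)"
```

```text
t 10.6 p [ 625.7 -111.7  125.4] ang -3.011 -> [172.9 161.7 -13.9] [-1.000e-03 -3.000e-03  1.602e+00] q6 -2.05
```

Emit:
{"fn": "jog_arm", "kwargs": {"rows": [[172,162,-25,0,0,1.6,0.35],[172,162,-25,0,0,1.6,0.35],[172,162,-25,0,0,1.6,0.35],[172,162,-25,0,0,1.6,0.35],[172,162,-25,0,0,1.6,0.35]]}}

```text
t: 11.1
tcp_pos: [432.0, 27.8, 150.1]
ee_rot: [[-0.811, 0.586, -0.002], [0.586, 0.811, 0.001], [0.002, -0.0, -1.0]]
force: [0.5, 0.2, 0.1]
gripper_width: 0.475
grasp_force: 30.0
```

```bash
python3 -c "
from h import *
go(433.3,26.2,140,1.67)"
```

```text
t 11.1 p [432.   27.8 150.1] ang 2.516 -> [-2.  -0.5 10.1] [-0.001 -0.002  0.846] q6 -1.14
```

Emit:
{"fn": "jog_arm", "kwargs": {"rows": [[-1,0,0,0,0,0.846,0.35],[-1,0,0,0,0,0.846,0.35],[-1,0,0,0,0,0.846,0.35],[-1,0,0,0,0,0.846,0.35],[-1,0,0,0,0,0.846,0.35]]}}

```text
t: 11.6
tcp_pos: [435.5, 25.7, 150.2]
ee_rot: [[-0.194, 0.981, -0.0], [0.981, 0.194, 0.0], [0.0, -0.0, -1.0]]
force: [0.1, -0.2, -0.9]
gripper_width: 0.471
grasp_force: 30.0
```

```bash
python3 -c "
from h import *
go(433.3,26.2,140,1.67)"
```

```text
t 11.6 p [435.5  25.7 150.2] ang 1.766 -> [ 0.9 -2.1 10.2] [-0.    -0.     0.096] q6 -0.39
```

Emit:
{"fn": "jog_arm", "kwargs": {"rows": [[1,-1.5,0,0,0,0.096,0.35],[1,-1.5,20,0,0,0.096,0.35],[1,-1.5,40,0,0,0.096,0.35],[1,-1.5,40,0,0,0.096,0.35],[1,-1.5,40,0,0,0.096,0.35]]}}

```text
t: 12.1
tcp_pos: [433.9, 26.3, 110.3]
ee_rot: [[-0.105, 0.994, -0.001], [0.994, 0.105, 0.0], [0.0, -0.001, -1.0]]
force: [0.5, -0.1, 0.2]
gripper_width: 0.47
grasp_force: 30.0
```

```bash
python3 - <<'E'
from h import *
go(433.3,26.2,55,1.67)
a=r.get_image("side");b=r.get_image("top")
cv2.imwrite("pics/pre.png",np.hstack([cv2.resize(x[...,::-1],(400,400),interpolation=2) for x in(a[150:250,270:370],b[195:275,210:290])]))
for n in("side","top"):print(n,[(round(d["score"],2),np.round(d["centre"],1)) for d in r.tip_of("plank_100_mid",n)],[(round(d["score"],2),np.round(d["centre"],1)) for d in r.tip_of("truck_a_bed",n)])
E
```

```text
t 12.1 p [433.9  26.3 110.3] ang 1.676 -> [-0.1 -0.5 55.3] [-0.001 -0.     0.006] q6 -0.3
side [(0.66, array([432. ,  29.8, 116.1]))] [(0.81, array([429.8,  24.2,  50.6]))]
top [(0.51, array([433.8,  27.9, 116.7]))] [(0.94, array([437.2,  23.4,  45.6]))]
```

View pics/pre.png

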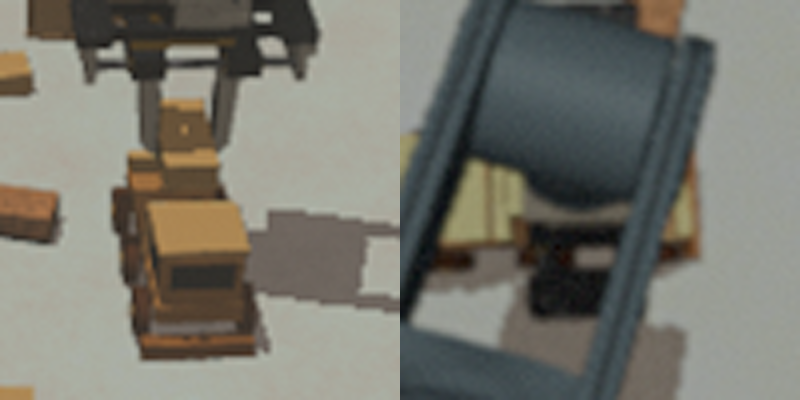

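The plank hangs over the bed, cab at (198,240) in the left half of the picture. Estimates of the lengthwise centre differ by a few mm. So I'll go in 6 mm toward the tail, above the tailboard, then feel for the head board and back off 3 mm.

Emit:
{"fn": "jog_arm", "kwargs": {"rows": [[-6,0,0,0,0,0,0.35],[-6,0,15,0,0,0,0.35],[-6,0,30,0,0,0,0.35],[-6,0,30,0,0,0,0.35],[-6,0,30,0,0,0,0.35]]}}

```text
t: 12.9
tcp_pos: [434.9, 20.0, 80.5]
ee_rot: [[-0.105, 0.995, -0.0], [0.995, 0.105, -0.0], [0.0, -0.0, -1.0]]
force: [0.2, 0.1, 0.0]
gripper_width: 0.468
grasp_force: 30.0
```

Emit:
{"fn": "jog_arm", "kwargs": {"rows": [[2,0,0,0,0,0,0.35],[4,0,0,0,0,0,0.35],[4,0,0,0,0,0,0.35],[4,0,0,0,0,0,0.35]]}}

```text
t: 13.3
tcp_pos: [434.6, 24.3, 80.7]
ee_rot: [[-0.105, 0.994, 0.001], [0.994, 0.105, -0.0], [-0.0, 0.001, -1.0]]
force: [-0.2, 1.2, -0.7]
gripper_width: 0.473
grasp_force: 30.0
```

Emit:
{"fn": "jog_arm", "kwargs": {"rows": [[1,0,0,0,0,0,0.35],[2,0,0,0,0,0,0.35],[2,0,0,0,0,0,0.35],[2,0,0,0,0,0,0.35]]}}

```text
t: 13.7
tcp_pos: [434.8, 24.7, 80.7]
ee_rot: [[-0.106, 0.994, 0.001], [0.994, 0.106, -0.003], [-0.003, 0.001, -1.0]]
force: [-0.3, -6.7, 0.3]
gripper_width: 0.469
grasp_force: 30.0
```

Emit:
{"fn": "jog_arm", "kwargs": {"rows": [[-4.8,0,0,0,0,0,0.35],[-4.8,0,0,0,0,0,0.35],[-4.8,0,0,0,0,0,0.35],[-4.8,0,0,0,0,0,0.35]]}}

```text
t: 14.1
tcp_pos: [434.6, 21.6, 80.2]
ee_rot: [[-0.105, 0.995, -0.0], [0.995, 0.105, 0.0], [0.0, -0.0, -1.0]]
force: [-0.8, 0.8, -0.4]
gripper_width: 0.472
grasp_force: 30.0
```

Emit:
{"fn": "jog_arm", "kwargs": {"rows": [[0,-1,8,0,0,0,0.35],[0,-1,15,0,0,0,0.35],[0,-1,19,0,0,0,0.35],[0,-1,22,0,0,0,0.35],[0,-1,22,0,0,0,0.35]]}}

```text
t: 14.6
tcp_pos: [433.3, 21.4, 57.8]
ee_rot: [[-0.105, 0.994, -0.001], [0.994, 0.105, 0.0], [0.0, -0.001, -1.0]]
force: [-0.8, 0.2, -2.0]
gripper_width: 0.47
grasp_force: 30.0
```

Emit:
{"fn": "jog_arm", "kwargs": {"rows": [[0,0,2,0,0,0,0.35],[0,0,3.5,0,0,0,0.35],[0,0,3.5,0,0,0,0.35],[0,0,3.5,0,0,0,0.35]]}}

```text
t: 15.0
tcp_pos: [433.8, 21.3, 54.9]
ee_rot: [[-0.105, 0.994, 0.0], [0.994, 0.105, -0.0], [-0.0, 0.0, -1.0]]
force: [0.5, -0.2, -1.3]
gripper_width: 0.468
grasp_force: 30.0
```

Emit:
{"fn": "jog_arm", "kwargs": {"rows": [[0,0,1,0,0,0,0.35],[0,0,1,0,0,0,0.35],[0,0,1,0,0,0,0.35]]}}

```text
t: 15.3
tcp_pos: [433.8, 21.3, 53.9]
ee_rot: [[-0.105, 0.994, 0.0], [0.994, 0.105, -0.0], [-0.0, 0.0, -1.0]]
force: [0.1, -0.3, -0.5]
gripper_width: 0.472
grasp_force: 30.0
```

Emit:
{"fn": "jog_arm", "kwargs": {"rows": [[0,0,0,0,0,0,0.5],[0,0,0,0,0,0,0.55],[0,0,0,0,0,0,0.62],[0,0,0,0,0,0,0.7],[0,0,0,0,0,0,0.75]]}}

```text
t: 15.8
tcp_pos: [433.8, 21.3, 53.9]
ee_rot: [[-0.105, 0.994, 0.0], [0.994, 0.105, 0.0], [0.0, 0.0, -1.0]]
force: [-0.0, -0.7, 1.7]
gripper_width: 0.728
grasp_force: 0.0
```

Emit:
{"fn": "jog_arm", "kwargs": {"rows": [[0,0,-20,0,0,0,0.75],[0,0,-60,0,0,0,0.75],[0,0,-110,0,0,0,0.75],[0,0,-160,0,0,0,0.75],[0,0,-160,0,0,0,0.75]]}}

```text
t: 16.3
tcp_pos: [437.8, 20.6, 220.5]
ee_rot: [[-0.105, 0.994, 0.013], [0.994, 0.105, -0.003], [-0.004, 0.013, -1.0]]
force: [0.0, -0.8, -0.6]
gripper_width: 0.754
grasp_force: 0.0
```

```bash
python3 -c "
from h import *
go(300,420,214)"
```

```text
t 16.3 p [437.8  20.6 220.5] ang 1.676 -> [411.7 -95.1   3.7] [0.013 0.004 0.   ] q6 -0.31
```

Move aside for a clear view.

Emit:
{"fn": "jog_arm", "kwargs": {"rows": [[220,-90,0,0,0,0,0.75],[220,-90,0,0,0,0,0.75],[220,-90,0,0,0,0,0.75],[220,-90,0,0,0,0,0.75],[220,-90,0,0,0,0,0.75]]}}

```text
t: 16.8
tcp_pos: [319.2, 232.4, 213.3]
ee_rot: [[-0.105, 0.994, -0.001], [0.994, 0.105, 0.0], [0.0, -0.001, -1.0]]
force: [0.3, -0.4, -0.2]
gripper_width: 0.754
grasp_force: 0.0
```

Emit:
{"fn": "jog_arm", "kwargs": {"rows": [[150,0,0,0,0,0,0.75],[150,0,0,0,0,0,0.75],[150,0,0,0,0,0,0.75],[150,0,0,0,0,0,0.75],[150,0,0,0,0,0,0.75]]}}

```text
t: 17.3
tcp_pos: [304.5, 380.2, 212.6]
ee_rot: [[-0.108, 0.994, -0.002], [0.994, 0.108, -0.002], [-0.002, -0.002, -1.0]]
force: [-0.8, -0.5, 0.9]
gripper_width: 0.752
grasp_force: 0.0
```

```bash
python3 - <<'E'
from h import *
a=r.get_image("side");b=r.get_image("top")
cv2.imwrite("pics/end.png",np.hstack([cv2.resize(x[...,::-1],(400,400),interpolation=2) for x in(a[150:250,270:370],b[195:275,210:290])]))
for d in r.outline_of("plank_100","top")[:7]: print(round(d["score"],2),*rect(d["region"],"top",12),*rect(d["region"],"top",60))
for n in("side","top"):
  for th in("plank_100_mid","truck_a_bed","plank_cut_mid"):print(n,th,[(round(d["score"],2),np.round(d["centre"],1)) for d in r.tip_of(th,n)])
E
```

```text
0.94 [796.4 325.6] [56.255123138427734, 154.79299926757812] 2.498 [780.7 315.4] [54.552589416503906, 150.10816955566406] 2.498
0.72 [ 480.2 -403.1] [51.25691223144531, 127.150634765625] 3.094 [ 474.1 -391.2] [49.705589294433594, 123.3023910522461] 3.094
0.66 [439.2  27.2] [47.044227600097656, 99.83135986328125] 1.696 [434.3  26. ] [45.62041473388672, 96.8099365234375] 1.696
0.66 [ 629.1 -227.5] [49.395877838134766, 125.3127212524414] 0.127 [ 618.5 -220.9] [47.900882720947266, 121.52014923095703] 0.127
0.61 [621.4 251.8] [47.426048278808594, 153.95533752441406] 3.139 [611.  243.8] [45.99067306518555, 149.2958526611328] 3.139
0.61 [423.7 318.1] [47.82551574707031, 151.50308227539062] 1.828 [419.3 308.1] [46.378047943115234, 146.91775512695312] 1.828
0.33 [ 524.2 -584. ] [56.901119232177734, 91.19312286376953] 1.96 [ 516.7 -566.7] [55.1789665222168, 88.4331283569336] 1.96
side plank_100_mid [(0.57, array([432.5,  22.6,  59. ]))]
side truck_a_bed [(0.74, array([431.2,  25.3,  51.3]))]
side plank_cut_mid [(0.39, array([ 480.3, -401.8,   15.7]))]
top plank_100_mid [(0.75, array([434.7,  27. ,  58.2]))]
top truck_a_bed [(0.59, array([435.5,  27.3,  45.4]))]
top plank_cut_mid [(0.98, array([ 479.5, -399.6,   20.7])), (0.49, array([620.2, 255. ,   2.3]))]
```

View pics/end.png

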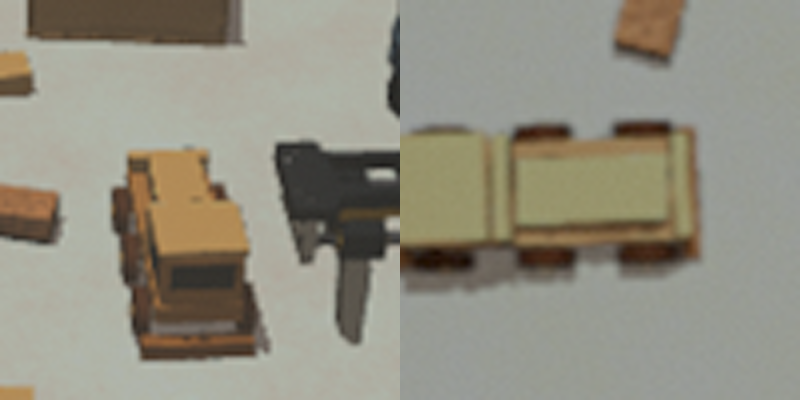

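The plank lies flat between the end boards, with a small gap at each end (right half, x 515–670, y 150–228). It is centred across the bed, and the reject is in the box.

```bash
python3 -c "
from plant import r
print(r.sign_off())"
```

```text
the job is handed in; nothing more can be done
None
```

Job handed in at about 18 s: plank_100 lies flat and centred on the near truck (truck_a) and the reject is in the offcuts box. Everything else was left where it stood; sign-off returned no verdict.

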